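# Slide a metal base under the marking bridge and mark it

### The job

Push the aluminium plate along the table with the fingers, flat all the way, into the mouth of the marking jig and under its low blue bridge until its front edge sits squarely against the stop at the back of the jig. Then press the red plunger on the bridge fully down to mark the plate, and let it come back up; do not press it before the plate is home. Never lift or tip the plate, and leave the tins, bottle, jar, tools and wagon round about standing where they are.

Things in the scene. Friction and masses are not known exactly. Their poses are not given: they have to be found in the camera images.
- alu_plate: Loose bright aluminium base plate with a scribed centre cross and four dark corner holes, 100 mm (its x) x 60 (its y) x 12 thick, about 0.2 kg; takes 1 to 4 N to slide. It lies flat before the jig's mouth, turned up to about 0.3 rad from the jig's direction and up to 30 mm off its centre line. Origin: centre of its underside; z up. Its x runs roughly along the jig's.
- jig: Marking jig fixed to the table. Sizes in mm. Origin: on the table, under its blue bridge; its x is the direction in which the plate is pushed in, z up. Steel side rails 16 high, inner faces at y = -34 and +34, form a lane from x = -20 to the stop; before that they flare to a mouth 92 wide at x = -42. Plate home: its origin at the jig's origin, its rear edge still out of the mouth at x = -50.
- stop_face (a point): Middle of the lower edge of the stop's face, at the back end of the lane, 50 mm beyond the jig's origin along its x. The stop is a steel bar across the lane, 14 high.
- bridge_under (a point): Middle of the underside of the blue bridge, 16 mm above the table, so 4 above the plate. The bridge spans the lane from x = -15 to +15 in the jig's frame; its top is 30 above the table.
- plunger_top (a point): Centre of the top of the red plunger knob (28 mm dia) on the middle of the bridge, 60 mm above the table at rest; it is pressed straight down.
- plunger (a joint): Travel of the plunger, m: 0 up, 0.008 fully down. It springs back by itself; 2 N starts it, about 5.2 N holds it fully down.
- navy_tin: Bystander, loose: small round paint tin with a navy blue band, 34 dia x 36 high mm. Origin: centre of its underside.
- copper_tin: Bystander, loose: small round paint tin with a copper-brown band and lid, 34 dia x 36 high mm. Origin: centre of its underside.
- red_bottle: Bystander, loose: small dropper bottle with red paint and black cap, 25 dia x 75 high mm. Origin: centre of its underside.
- ochre_jar: Bystander, loose: small jar with ochre paint and white screw cap, 37 dia x 73 high mm. Origin: centre of its underside.
- cutters: Bystander, loose: blue-handled side cutters lying flat, 58 x 157 x 14 mm. Origin: centre of its underside.
- driver: Bystander, loose: black-handled screwdriver lying flat, 19 x 168 x 16 mm. Origin: centre of its underside.
- wagon: Bystander, loose: small black model wagon, 26 x 50 x 23 mm. Origin: centre of its underside.
There are look-alikes about, which are no part of the job. Of the things that look like the alu_plate, take the one that is nearest to the robot's base at the start.

How it is judged (in metres and radians):
On the way, in this order (a step that is already met when the one before it is completed fails the run):
1. the plate lies flat under the bridge, squarely against the stop, plunger up (x of alu_plate in the frame of jig between -0.004 and 0.004 m and y of alu_plate in the frame of jig between -0.007 and 0.007 m and angle between the x axis of alu_plate and the x axis of jig, either way round below 0.06 rad and height (world z) of alu_plate below 0.003 m and angle between alu_plate's own z axis and vertical below 0.04 rad and value of joint plunger below 0.003 m), for 0.2 s.
2. the plunger is pressed down with the plate home (x of alu_plate in the frame of jig between -0.004 and 0.004 m and y of alu_plate in the frame of jig between -0.007 and 0.007 m and angle between the x axis of alu_plate and the x axis of jig, either way round below 0.06 rad and height (world z) of alu_plate below 0.003 m and angle between alu_plate's own z axis and vertical below 0.04 rad and value of joint plunger above 0.0065 m), for 0.1 s.
At the end, for the whole second after the job is handed in: The plate lies flat and at rest with its origin within 4 mm of the jig's along its x (front edge at the stop) and within 7 mm across, square to the jig within 0.06 rad; the plunger has been pressed at least 6.5 mm with the plate home and is up again (under 2 mm) (x of alu_plate in the frame of jig between -0.004 and 0.004 m and y of alu_plate in the frame of jig between -0.007 and 0.007 m and angle between the x axis of alu_plate and the x axis of jig, either way round below 0.06 rad and height (world z) of alu_plate below 0.003 m and angle between alu_plate's own z axis and vertical below 0.04 rad and value of joint plunger below 0.002 m and linear speed of alu_plate below 0.01 m/s); the robot touches nothing.
It fails at once if the plate is lifted more than 6 mm (height (world z) of alu_plate above 0.006 m).
It fails at once if the plate is tipped more than 0.1 rad (angle between alu_plate's own z axis and vertical above 0.1 rad).
It fails at once if the plunger is pressed more than 4 mm while the plate is not home (value of joint plunger above 0.004 m and not (x of alu_plate in the frame of jig between -0.004 and 0.004 m and y of alu_plate in the frame of jig between -0.007 and 0.007 m and angle between the x axis of alu_plate and the x axis of jig, either way round below 0.06 rad and height (world z) of alu_plate below 0.003 m and angle between alu_plate's own z axis and vertical below 0.04 rad)).
It fails at once if a bystander is moved more than 20 mm or tipped over (distance of any of navy_tin, copper_tin, red_bottle, ochre_jar, cutters, driver, wagon from where it was at the start of the episode above 0.02 m or angle between any of navy_tin, copper_tin, red_bottle, ochre_jar, cutters, driver, wagon's own z axis and vertical above 0.4 rad).
It also fails if it takes over 72 s, if anything falls off the work surface, if the arm or the gripper's body presses on something with over 40 N, if the wrist force passes 120 N, or if a joint passes its speed limit or range.

### The arm

A 6-joint arm with a two-finger parallel gripper is mounted at the origin on a cart in front of the work surface, level with it; the furniture and walls round the work are solid. World frame = base frame: x ahead of the robot, y to its left, z up, the work surface at z = 0. Lengths are in m, angles in degrees, forces in N, time in s.
With the tool pointing down it reaches from about 0.35 to 0.875 m from the base axis. Payload 4.2 kg.
Tool frame: the origin (TCP) lies on the centre line of the jaws, within the pads' length; the fingertips stand tip_reach ahead of it and the grasp point (between the pads) is the TCP (tip_reach is the distance from the TCP to the fingertips, in m); z points along the fingers, y is the line along which they close (so a half turn about z gives the same grasp; the last joint's range is limited). The gripper opens to 87 mm and grips with 3 to 60 N. Pads are 19 mm wide; open, the fingers measure 117 mm over their backs; the gripper's body (75 mm by 190 mm) begins 51 mm behind the grasp point.
Start: joints at [79.962, 22.042, 0.453, 0, -68.411, -14.817], TCP at [0.263, 0.567, 0.242] pointing down, gripper open.
Joint ranges: [-179.83, 179.83], [-69.29, 118.12], [-61.27, 80.66], [-181.25, 117.63], [-171.15, -9.14], [-177.46, 177.46]. Speed limits (degrees/s): [159.86, 159.86, 180, 180, 180, 180].

### API

Orientations are given as a 3x3 rotation matrix whose columns are the frame's x, y, z axes.
In Python, from station import sense, capture, finish_job, tip_reach gives the robot as it stands.
- The arm moves only by the tool arm_command, never from a script. Its argument "deltas" is a list of rows, each a list of 7 numbers: the turn, a rotation vector about the tool's x, y, z in rad, then the shift along the tool's x, y, z in cm, then the closure, from -1 (fully open) to 1 (shut), so that 0 is half open. In form: [[rx, ry, rz, dx, dy, dz, hand], ...]. A call has 1 to 8 rows; each row is the pose to reach, as a shift and turn from the pose commanded when the call began, along the tool's axes at that moment; what a row does not reach only later rows make up. A row lasts 1/12 s, in which the tool goes at most 41.7 mm and 7.16 degrees, less where a joint would pass 70% of its speed; a pose out of reach is approached as far as the arm can. A call with a gripper value outside its range is refused whole. The fingers move at their own pace and stop on an object; the grip force is fixed at half the most. Time passes only in rows, so rows that repeat a pose let the fingers close. It gives the time, the measured TCP pose, the force, the opening and the grip force at its end, in the units of the state.
- sense(): the state, without advancing time (a new reading comes with each control period).
- capture(name): name is "scene" or "top" or "wrist"; returns a dict with "pixels" (480x640x3 uint8, blue, green, red), "fovy" (degrees; the focal length in pixels is half the picture's height over the tangent of half this angle, whatever the lens; pixels are square), "cx", "cy" (the principal point, pixels), "rvec" (rotation vector, rad) and "tvec" (3), from world to camera coordinates, as OpenCV has them. Camera axes: x right, y down, z forward; pixel columns grow to the right and rows downward; lengths in m; the calibration is good to about 2 mm. A picture is of the moment at which its call begins. There is no depth.
- finish_job(): hands the job in; it is judged then, once.
The state is a dict: "time_s": time; "joints": joint angles; "joint_velocities": joint speeds; "effort": joint torques, N m; "tcp_pos": TCP position; "ee_rot": TCP orientation; "wrist_force": force on the tool from outside, world axes, zero at the start; "moment": the same for the moment, N m; "gripper_width": opening from 0.0 (shut) to 1.0 (fully open); "gripper_force": force on a finger pad.
Only numpy, scipy, OpenCV 4.12 (cv2) and the standard library are available. Lean on these libraries where they do the work, as an engineer would, in place of code of your own. Each camera call takes 0.05 s, during which the arm holds its last target. There are 200 camera calls.

## Working session

There is one attempt and no reset: what is moved stays moved. The work goes in short steps, Python scripts to look and compute and a tool call to move; the robot and the scene stay as the last step left them, time stands still between calls to the robot, and variables do not carry over. Pictures are saved under pics/ and viewed, at most 12 in all, crops included, and the job is handed in when it is done.

Besides the shell and the picture viewer there is one more tool, called after "Emit:" as name([rows], argument=value, ...), one row to a line, values as JSON. arm_command: Moves the arm, as the interface text tells. Its arguments: {"type":"object","properties":{"deltas":{"type":"array"}},"required":["deltas"]}

```bash
mkdir -p pics; python3 - <<'E'
from station import sense,capture,tip_reach
import cv2,pickle
s=sense();print(s,tip_reach)
for n in("top","scene"):
    c=capture(n);cv2.imwrite(f"pics/{n}0.png",c["pixels"]);pickle.dump(c,open(f"{n}0.pkl","wb"));print({k:v for k,v in c.items() if k!="pixels"})
E
```

```text
{'time_s': 0.0, 'joints': array([ 7.99594138e+01,  2.20921945e+01,  3.77276132e-01, -3.03053627e-02,
       -6.84109056e+01, -1.48184245e+01]), 'joint_velocities': array([ 0.01416397,  0.03670982,  0.01694375,  0.07506223, -0.00221602,
       -0.05832519]), 'effort': array([-7.12788096e-04, -3.90662920e+01,  1.87399095e+01,  4.21983406e+00,
        1.09519684e-02, -1.91953127e-04]), 'tcp_pos': array([0.26245937, 0.56658155, 0.24042396]), 'ee_rot': array([[ 9.07262969e-01, -4.20562901e-01, -8.67151535e-04],
       [-4.20563786e-01, -9.07260596e-01, -2.07661228e-03],
       [ 8.66136668e-05,  2.24872596e-03, -9.99997468e-01]]), 'wrist_force': array([-0.4449639 , -1.01762387,  0.18899204]), 'moment': array([ 0.01551584, -0.03189977,  0.04006343]), 'gripper_force': 0.0, 'gripper_width': 0.9992522501458384} 0.019
{'fovy': 52.67198483461797, 'cx': 324.5474901870139, 'cy': 236.43733526900218, 'rvec': array([ 2.17112629, -2.11270953,  0.11142545]), 'tvec': array([0.27867831, 0.5702296 , 1.28126849])}
{'fovy': 43.21443202218283, 'cx': 316.40782158903664, 'cy': 244.5726708714205, 'rvec': array([ 2.31759584, -0.62908339,  0.26697185]), 'tvec': array([-0.35368804,  0.44207393,  0.98870978])}
```

View pics/top0.png

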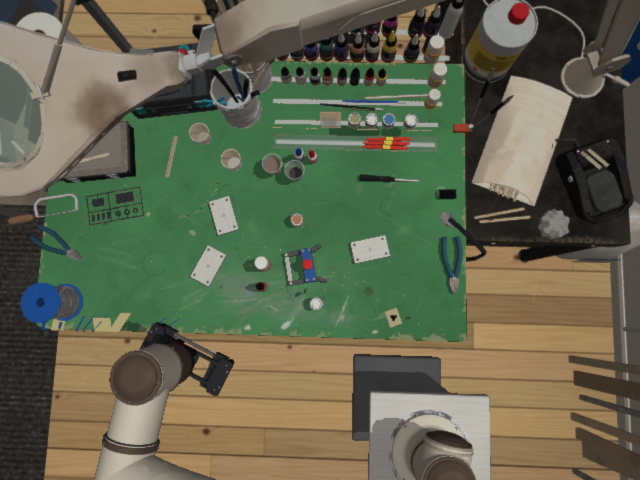

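View pics/scene0.png

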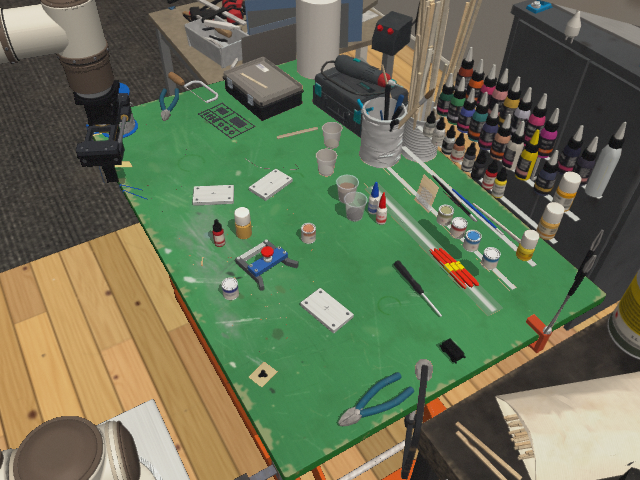

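Three plates look alike in the top view: (370,249), (222,215) and (208,266). The base is near (430,445), so (370,249) is the nearest. It also lies before the jig's flared mouth, which opens to the right. I'll confirm it in an enlarged crop.

```bash
cat > h.py <<'E'
import cv2,numpy as np
def K(c):
    f=240/np.tan(np.radians(c["fovy"]/2));return np.array([[f,0,c["cx"]],[0,f,c["cy"]],[0,0,1.]])
def world(c,px,z):
    px=np.atleast_2d(np.array(px,float));R=cv2.Rodrigues(c["rvec"])[0];C=-R.T@c["tvec"]
    d=np.c_[px,np.ones(len(px))]@np.linalg.inv(K(c)).T@R
    return C+d*((z-C[2])/d[:,2])[:,None]
def pix(c,P):
    return cv2.projectPoints(np.atleast_2d(np.array(P,float)),c["rvec"],c["tvec"],K(c),None)[0][:,0]
def rectfit(c,box,z,thr=170):
    x0,y0,x1,y1=box;g=cv2.cvtColor(c["pixels"],cv2.COLOR_BGR2HSV)[y0:y1,x0:x1]
    m=((g[...,2]>thr)&(g[...,1]<60)).astype(np.uint8)
    cs=max(cv2.findContours(m,cv2.RETR_EXTERNAL,cv2.CHAIN_APPROX_NONE)[0],key=cv2.contourArea)
    w=world(c,cs[:,0]+[x0,y0],z)[:,:2]
    return cv2.minAreaRect((w*1000).astype(np.float32))
E
python3 - <<'E'
import pickle,cv2;from h import *
t=pickle.load(open("top0.pkl","rb"));s=pickle.load(open("scene0.pkl","rb"))
print(rectfit(t,(340,225,400,275),.012),rectfit(s,(290,280,365,340),.012))
for p in[(370,249),(222,215),(208,266)]:print(world(t,p,.012))
print("plunger",world(t,(308,265),.06),world(s,(268,252),.06))
a=cv2.resize(t["pixels"][210:330,240:400],None,fx=5,fy=5,interpolation=cv2.INTER_CUBIC)
b=cv2.resize(s["pixels"][205:335,200:360],None,fx=4,fy=4,interpolation=cv2.INTER_CUBIC)
cv2.imwrite("pics/a.png",a);cv2.imwrite("pics/b.png",b)
E
```

```text
((534.7491455078125, 168.9420928955078), (57.82738494873047, 97.60350036621094), 13.657344818115234) ((535.828857421875, 168.68699645996094), (58.77896499633789, 99.14756774902344), 13.704249382019043)
[[0.53428952 0.16800904 0.012     ]]
[[0.61958375 0.58549041 0.012     ]]
[[0.4749684  0.61649221 0.012     ]]
plunger [[0.48194253 0.33550344 0.06      ]] [[0.48479839 0.33133618 0.06      ]]
```

View pics/a.png

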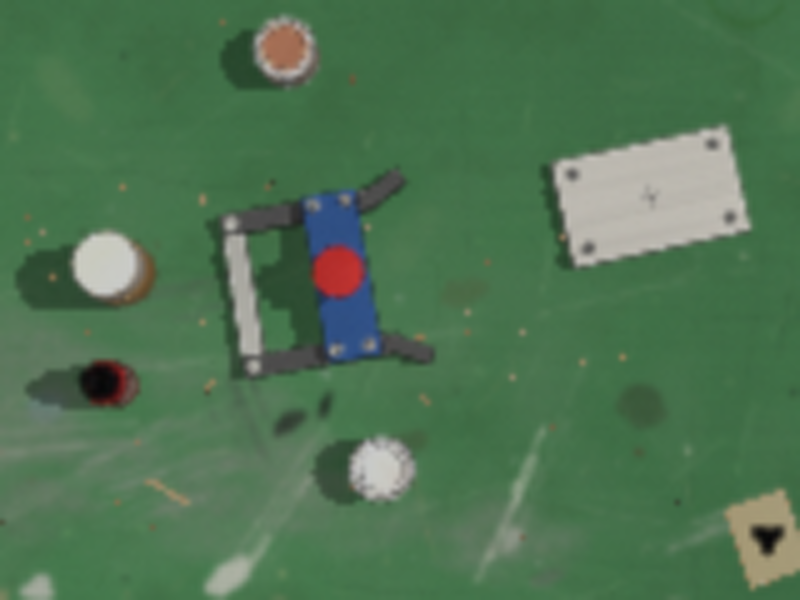

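View pics/b.png

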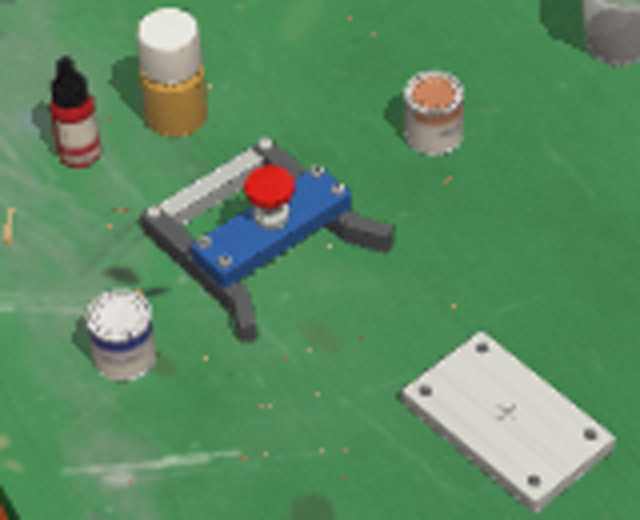

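The crop shows the nearest plate with its cross and four corner holes, centred at (370,249) in the top view, and the mouth facing it. Next I need the jig pose.

```bash
python3 - <<'E'
import pickle;from h import *
t=pickle.load(open("top0.pkl","rb"));s=pickle.load(open("scene0.pkl","rb"))
T=lambda l:(np.array(l)+.5)/5-.5+[240,210]
S=lambda l:(np.array(l)+.5)/4-.5+[200,205]
def ang(v):return np.degrees(np.arctan2(v[1],v[0]))
for nm,c,F,br,st in(("top",t,T,[(313,205),(345,199),(337,350),(370,345)],[(232,223),(254,367)]),
  ("scn",s,S,[(318,171),(338,188),(204,242),(225,261)],[(265,145),(153,212)])):
    b=world(c,F(br),.031)[:,:2];e=world(c,F(st),.017)[:,:2]
    y=(b[0]+b[1]-b[2]-b[3]);print(nm,"bridge c",b.mean(0),"lane dir",ang(y)+90, "stop c",e.mean(0),"dir",ang(e[0]-e[1])+90,"axis",ang(e.mean(0)-b.mean(0)))
    h=cv2.cvtColor(c["pixels"],cv2.COLOR_BGR2HSV);m=((h[...,1]>180)&((h[...,0]<8)|(h[...,0]>172))&(h[...,2]>120)).astype(np.uint8)
    n,l,stt,cen=cv2.connectedComponentsWithStats(m);q=pix(c,[b.mean(0)[0],b.mean(0)[1],.055])[0]
    i=1+np.argmin(np.linalg.norm(cen[1:]-q,axis=1));print(cen[i],stt[i],world(c,cen[i],.056))
    # bystanders tops
for n,p,z in(("navy",(380,468),.036),("copper",(285,48),.036),("jar",(106,265),.073),("bottle",(103,383),.075)):print(n,world(t,T([p]),z)[0,:2])
E
```

```text
top bridge c [0.48534387 0.33773666] lane dir 101.45854780790069 stop c [0.47369548 0.39241595] dir 100.90117253521132 axis 102.02601204488859
[306.92424242 263.84848485] [303 260   9   9  66] [[0.48522687 0.33872917 0.056     ]]
scn bridge c [0.48646049 0.33914659] lane dir 101.60970554696823 stop c [0.47419743 0.39341277] dir 100.75393094464972 axis 102.73380633608447
[266.93939394 251.27272727] [261 246  12  11  99] [[0.48534365 0.33776398 0.056     ]]
navy [0.38144444 0.31308426]
copper [0.60886372 0.37255136]
jar [0.4839991  0.46003457]
bottle [0.4217605  0.45844467]
```

```bash
cat >> h.py <<'E'
J=np.array([.4855,.3385]);A=np.radians(101.5)
jx=np.array([np.cos(A),np.sin(A)]);jy=np.array([-jx[1],jx[0]])
def toj(p):d=np.asarray(p)[:2]-J;return d@jx*1000,d@jy*1000
def go(jxm,jym,z,yaw):
    """deltas to jig-frame point (mm), tcp z (m), tool-y yaw (deg world)"""
    from station import sense
    s=sense();R=s["ee_rot"];p=J+jx*jxm/1e3+jy*jym/1e3
    d=R.T@(np.r_[p,z]-s["tcp_pos"])*100
    y=np.degrees(np.arctan2(R[1,1],R[0,1]));r=(yaw-y+180)%360-180
    x,q,zz=R[:,0],R[:,1],R[:,2];w=np.cross(zz,[0,0,-1])
    print("t",s["time_s"],"jig xy",np.round(toj(s["tcp_pos"]),1),"z",s["tcp_pos"][2].round(4),"j6",s["joints"][[0,5]].round(1),"F",s["wrist_force"].round(2))
    print("rv",(R.T@w+[0,0,-np.radians(r)]).round(3),"d cm",d.round(2))
E
python3 -c "
from h import *
print(toj((.535,.1688)));go(toj((.535,.1688))[0],-15-54.5,.12,101.5-180)"
```

```text
(np.float64(-176.16193512780606), np.float64(-14.673534408132756))
t 0.1 jig xy [268.  173.1] z 0.2406 j6 [ 80.  -14.8] F [ 0.01 -0.1  -0.36]
rv [ 0.002 -0.    -0.635] d cm [45.87 21.36 12.1 ]
```

Emit:
arm_command([
  [-0.08,0,-0.08,3.7,1.7,0,0],
  [0,0,-0.2,7.4,3.4,0,0],
  [0,0,-0.3,11,5.1,0,0],
  [0,0,-0.4,14.8,6.8,1,0],
  [0,0,-0.5,18.4,8.5,2,0],
  [0,0,-0.6,22,10.2,3,0],
  [0,0,-0.635,25.7,12,3,0],
  [0,0,-0.635,29,13.6,3,0],
])

```text
time_s: 0.77
tcp_pos: [0.4691, 0.3193, 0.2104]
ee_rot: [[0.98, 0.201, -0.002], [0.201, -0.98, -0.002], [-0.002, 0.002, -1.0]]
wrist_force: [0.0, 0.7, 0.3]
gripper_width: 0.53
gripper_force: 0.0
```

```bash
python3 -c "
from h import *
go(-176,-69.5,.06,101.5-180)"
```

```text
t 0.7667 jig xy [-15.5  19.9] z 0.2104 j6 [50.6 51. ] F [0.01 0.74 0.33]
rv [0.002 0.002 0.001] d cm [ 8.95 16.04 15.04]
```

Emit:
arm_command([
  [0,0,0,2,3.5,2,0],
  [0,0,0,4,7,4,0],
  [0,0,0,6,10.5,6,0],
  [0,0,0,8,14,8,0],
  [0,0,0,9,16,11,0],
  [0,0,0,9,16,14,0],
  [0,0,0,9,16,15,0],
  [0,0,0,9,16,15,0],
])

```text
time_s: 1.43
tcp_pos: [0.5864, 0.1813, 0.0576]
ee_rot: [[0.98, 0.198, -0.008], [0.198, -0.98, -0.004], [-0.009, 0.003, -1.0]]
wrist_force: [-1.0, 0.0, 0.1]
gripper_width: 0.5
gripper_force: 0.0
```

```bash
python3 - <<'E'
from h import *
from station import capture
go(-176,-69.5,.023,101.5-180)
c=capture("scene");cv2.imwrite("pics/s1.png",cv2.resize(c["pixels"][200:400,240:480],None,fx=3,fy=3))
E
```

```text
t 1.4333 jig xy [-174.2  -67.5] z 0.0576 j6 [32.3 69.2] F [-1.03  0.01  0.14]
rv [ 0.003  0.009 -0.001] d cm [0.23 0.17 3.46]
```

View pics/s1.png

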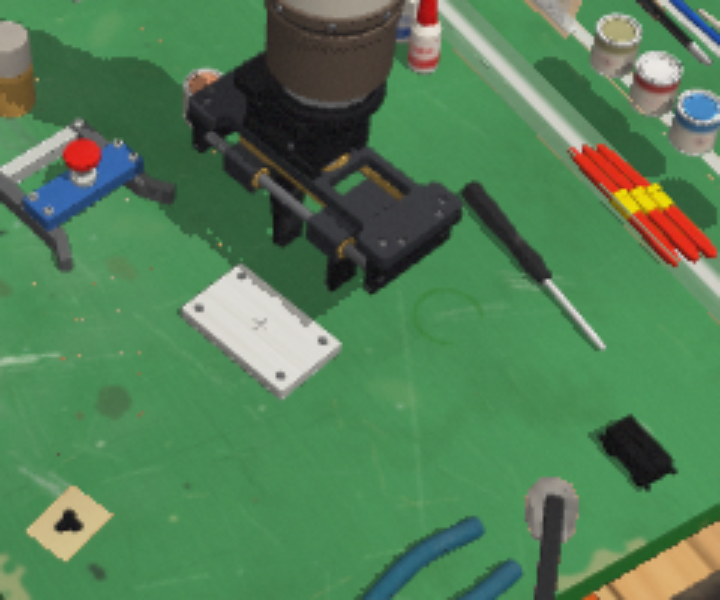

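Emit:
arm_command([
  [0.003,0.009,0,0,0,1.2,0],
  [0.003,0.009,0,0,0,2.4,0],
  [0.003,0.009,0,0,0,3.2,0],
  [0.003,0.009,0,0,0,3.3,0],
  [0.003,0.009,0,-0.3,0,3.3,0],
  [0.003,0.009,0,-0.6,0,3.3,0],
  [0.003,0.009,0,-0.9,0,3.3,0],
  [0.003,0.009,0,-1.1,0,3.3,0],
])

```text
time_s: 2.15
tcp_pos: [0.5778, 0.1809, 0.0292]
ee_rot: [[0.98, 0.2, 0.009], [0.2, -0.98, 0.005], [0.01, -0.003, -1.0]]
wrist_force: [-0.1, 0.6, -0.4]
gripper_width: 0.504
gripper_force: 0.0
```

```bash
python3 - <<'E'
from h import *
go(-174,-39.5,.023,101.5-180)
E
```

```text
t 2.15 jig xy [-172.8  -59. ] z 0.0292 j6 [32.7 68.8] F [-0.06  0.63 -0.36]
rv [-0.003 -0.01   0.001] d cm [-1.96  0.12  0.6 ]
```

Emit:
arm_command([
  [0,-0.005,0,0,0,0.3,0],
  [0,-0.005,0,0,0,0.5,0],
  [0,-0.005,0,-0.3,0,0.5,0],
  [0,-0.005,0,-0.6,0,0.5,0],
  [0,-0.005,0,-0.9,0,0.5,0],
  [0,-0.005,0,-1.2,0,0.5,0],
  [0,-0.005,0,-1.4,0,0.5,0],
  [0,-0.005,0,-1.6,0,0.5,0],
])

```text
time_s: 2.82
tcp_pos: [0.5622, 0.1777, 0.0235]
ee_rot: [[0.98, 0.2, 0.004], [0.2, -0.98, 0.004], [0.004, -0.003, -1.0]]
wrist_force: [1.1, -0.8, -0.5]
gripper_width: 0.5
gripper_force: 0.4
```

```bash
python3 - <<'E'
from h import *
from station import capture
go(-174,-39.5,.023,101.5-180)
for n,b in(("top",(330,220,410,290)),("scene",(280,270,370,345))):
    c=capture(n);r=rectfit(c,b,.012);print(n,r,np.round(toj(np.array(r[0])/1e3),1))
    if n=="scene":cv2.imwrite("pics/s2.png",cv2.resize(c["pixels"][200:400,240:480],None,fx=3,fy=3))
E
```

```text
t 2.8167 jig xy [-172.9  -43.1] z 0.0235 j6 [33.2 68.4] F [ 1.1  -0.8  -0.52]
rv [-0.003 -0.004  0.001] d cm [-0.36  0.11  0.05]
top ((561.278564453125, 230.31854248046875), (56.32828903198242, 76.10771942138672), 33.31653594970703) [-121.1  -52.7]
scene ((521.3928833007812, 166.8682403564453), (58.41708755493164, 99.92469024658203), 12.737810134887695) [-175.3   -1. ]
```

View pics/s2.png

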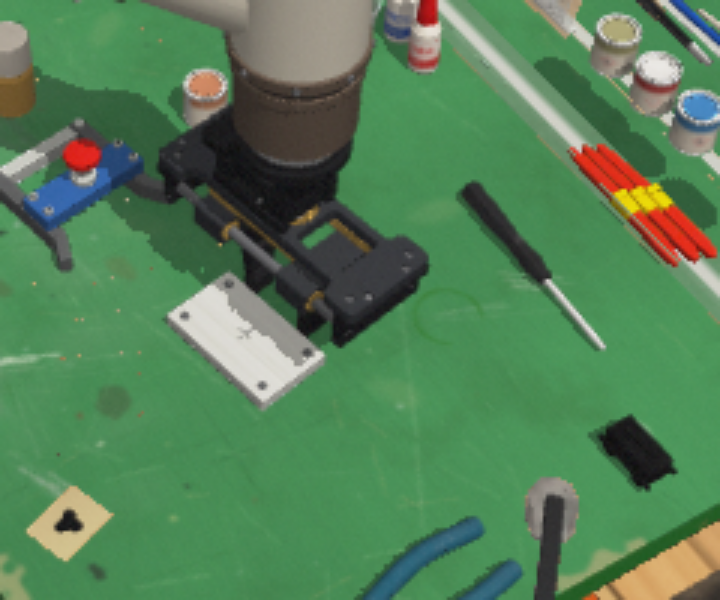

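Emit:
arm_command([
  [0,0,0,0.8,0,0,0],
  [0,0,0,1.6,0,0,0],
  [0,0,0,2,0,-2,0.4],
  [0,0,0,2,0,-5,0.4],
  [0,0,0.12,2,0,-7,0.4],
  [0,0,0.24,2,0,-7,0.4],
  [0,0,0.36,2,0,-7,0.4],
  [0,0,0.48,2,0,-7,0.4],
])

```text
time_s: 3.58
tcp_pos: [0.5829, 0.1817, 0.0943]
ee_rot: [[0.96, -0.281, 0.005], [-0.281, -0.96, 0.005], [0.003, -0.006, -1.0]]
wrist_force: [-0.4, 0.8, -0.5]
gripper_width: 0.303
gripper_force: 0.0
```

```bash
python3 - <<'E'
from h import *
go(-258,-0.5,.093,101.5+90)
E
```

```text
t 3.5833 jig xy [-173.1  -64.1] z 0.0943 j6 [32.4 41.3] F [-0.41  0.83 -0.5 ]
rv [-0.006 -0.003  1.085] d cm [-1.66 10.48  0.06]
```

Emit:
arm_command([
  [0,0,0.12,-0.2,1.5,0,0.4],
  [0,0,0.24,-0.4,3,0,0.4],
  [0,0,0.36,-0.6,4.5,0,0.4],
  [0,0,0.48,-0.8,6,0,0.4],
  [0,0,0.6,-1,7.5,0,0.4],
  [0,0,0.72,-1.3,9,0,0.4],
  [0,0,0.84,-1.6,10.5,0,0.4],
  [0,0,0.96,-1.65,10.5,0,0.4],
])

```text
time_s: 4.25
tcp_pos: [0.5362, 0.083, 0.0929]
ee_rot: [[0.318, -0.948, 0.002], [-0.948, -0.318, 0.003], [-0.003, -0.002, -1.0]]
wrist_force: [-0.1, 0.5, -0.1]
gripper_width: 0.304
gripper_force: 0.0
```

```bash
python3 - <<'E'
from h import *
go(-258,-0.5,.024,101.5+90)
E
```

```text
t 4.25 jig xy [-260.5    1.3] z 0.0929 j6 [25.9 -7.2] F [-0.12  0.46 -0.06]
rv [-0.002  0.003  0.123] d cm [-0.21 -0.19  6.89]
```

Emit:
arm_command([
  [0,0,0.123,-0.2,-0.2,2,0.4],
  [0,0,0.123,-0.2,-0.2,4,0.4],
  [0,0,0.123,-0.2,-0.2,6,0.4],
  [0,0,0.123,-0.2,-0.2,6.8,0.4],
  [0,0,0.123,-0.2,-0.2,6.9,0.4],
  [0,0,0.123,-0.2,-0.2,6.9,0.4],
])

```text
time_s: 4.75
tcp_pos: [0.539, 0.0878, 0.0239]
ee_rot: [[0.208, -0.978, 0.003], [-0.978, -0.208, 0.003], [-0.003, -0.004, -1.0]]
wrist_force: [0.5, 0.2, -0.3]
gripper_width: 0.299
gripper_force: 0.0
```

```bash
python3 - <<'E'
from h import *
from station import capture
go(-63,-0.5,.024,101.5+90)
c=capture("top");cv2.imwrite("pics/t2.png",cv2.resize(c["pixels"][200:320,260:420],None,fx=4,fy=4))
print(rectfit(c,(330,220,410,290),.012))
c=capture("scene");r=rectfit(c,(280,270,370,345),.012);print(r,np.round(toj(np.array(r[0])/1e3),1))
E
```

```text
t 4.75 jig xy [-256.3   -2.5] z 0.0239 j6 [ 26.2 -14.1] F [ 0.5   0.21 -0.31]
rv [-0.004  0.003  0.009] d cm [-19.33   0.03   0.04]
((541.9790649414062, 117.49888610839844), (58.994239807128906, 75.97459411621094), 25.548933029174805)
((488.83648681640625, 194.5098876953125), (4.061317443847656, 31.642061233520508), 13.170823097229004) [-141.8   25.4]
```

View pics/t2.png

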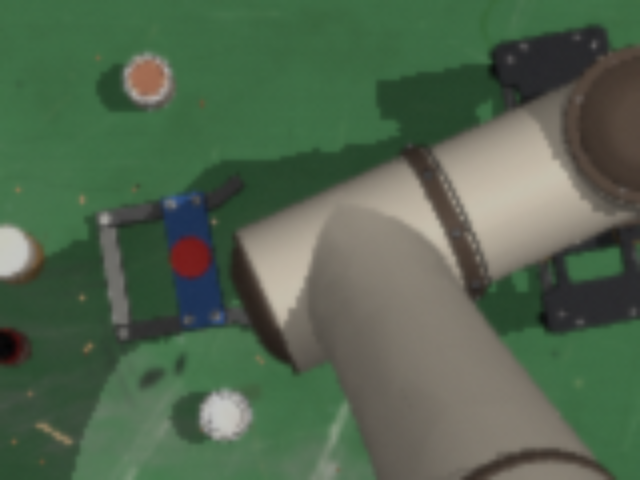

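Emit:
arm_command([
  [0,0,0.005,-0.6,0.1,0,0.4],
  [0,0,0.005,-1.2,0.1,0,0.4],
  [0,0,0.005,-1.6,0.1,0,0.4],
  [0,0,0.005,-2,0.1,0,0.4],
  [0,0,0.005,-2.5,0.1,0,0.4],
  [0,0,0.005,-3.1,0.1,0,0.4],
  [0,0,0.005,-3.7,0.1,0,0.4],
  [0,0,0.005,-4.3,0.1,0,0.4],
])

```text
time_s: 5.52
tcp_pos: [0.5285, 0.1302, 0.0242]
ee_rot: [[0.203, -0.979, 0.003], [-0.979, -0.203, 0.004], [-0.003, -0.004, -1.0]]
wrist_force: [0.4, -2.6, 2.7]
gripper_width: 0.302
gripper_force: 1.1
```

Emit:
arm_command([
  [0,0,0,-0.6,0,0,0.4],
  [0,0,0,-1.2,0,0,0.4],
  [0,0,0,-1.8,0,0,0.4],
  [0,0,0,-2.4,0,0,0.4],
  [0,0,0,-3,0,0,0.4],
  [0,0,0,-3.5,0,0,0.4],
  [0,0,0,-3.9,0,0,0.4],
  [0,0,0,-4.2,0,0,0.4],
])

```text
time_s: 6.18
tcp_pos: [0.5199, 0.1713, 0.0242]
ee_rot: [[0.203, -0.979, 0.003], [-0.979, -0.203, 0.004], [-0.003, -0.004, -1.0]]
wrist_force: [-0.2, -1.9, 1.7]
gripper_width: 0.3
gripper_force: 1.0
```

```bash
python3 - <<'E'
from h import *
from station import capture
go(-63,-0.5,.024,101.5+90)
c=capture("top");a=cv2.resize(c["pixels"][210:310,270:400],None,fx=5,fy=5)[:,:640]
c=capture("scene");b=cv2.resize(c["pixels"][200:340,220:380],None,fx=4,fy=4)[:500]
cv2.imwrite("pics/st3.png",cv2.resize(np.hstack([a,b]),(800,312)))
E
```

```text
t 6.1833 jig xy [-170.7   -0.4] z 0.0242 j6 [ 35.2 -23.4] F [-0.18 -1.85  1.7 ]
rv [-0.004  0.003  0.004] d cm [-10.77  -0.05   0.05]
```

View pics/st3.png

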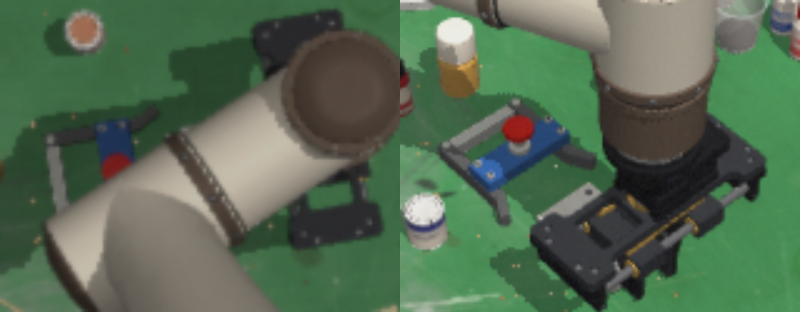

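The scene view shows the plate front at about (570,200) in the crop, centred between the mouth wings. I'll continue the push.

Emit:
arm_command([
  [0,0,0,-0.5,0,0,0.4],
  [0,0,0,-1,0,0,0.4],
  [0,0,0,-1.5,0,0,0.4],
  [0,0,0,-2,0,0,0.4],
  [0,0,0,-2.5,0,0,0.4],
  [0,0,0,-3,0,0,0.4],
  [0,0,0,-3.5,0,0,0.4],
  [0,0,0,-4,0,0,0.4],
])

```text
time_s: 6.95
tcp_pos: [0.5118, 0.2105, 0.0243]
ee_rot: [[0.203, -0.979, 0.003], [-0.979, -0.203, 0.004], [-0.003, -0.004, -1.0]]
wrist_force: [0.1, -1.4, 0.1]
gripper_width: 0.298
gripper_force: 0.4
```

Emit:
arm_command([
  [0,0,0,-0.5,0,0,0.4],
  [0,0,0,-1,0,0,0.4],
  [0,0,0,-1.5,0,0,0.4],
  [0,0,0,-2,0,0,0.4],
  [0,0,0,-2.5,0,0,0.4],
  [0,0,0,-3,0,0,0.4],
  [0,0,0,-3.5,0,0,0.4],
  [0,0,0,-4,0,0,0.4],
])

```text
time_s: 7.62
tcp_pos: [0.5037, 0.2496, 0.0245]
ee_rot: [[0.203, -0.979, 0.003], [-0.979, -0.203, 0.004], [-0.003, -0.004, -1.0]]
wrist_force: [-0.1, -1.3, -0.1]
gripper_width: 0.299
gripper_force: 0.4
```

```bash
python3 - <<'E'
from h import *
from station import capture
go(-63,-0.5,.024,101.5+90)
E
```

```text
t 7.6167 jig xy [-90.8  -0.1] z 0.0245 j6 [ 42.9 -31.1] F [-0.14 -1.26 -0.09]
rv [-0.004  0.003  0.003] d cm [-2.78 -0.05  0.06]
```

Force is steady and there's no jam. I'll make the last stretch slowly and watch for the stop.

Emit:
arm_command([
  [0,0,0,-0.3,0,0,0.4],
  [0,0,0,-0.6,0,0,0.4],
  [0,0,0,-0.9,0,0,0.4],
  [0,0,0,-1.2,0,0,0.4],
  [0,0,0,-1.5,0,0,0.4],
  [0,0,0,-1.8,0,0,0.4],
  [0,0,0,-2,0,0,0.4],
  [0,0,0,-2.2,0,0,0.4],
])

```text
time_s: 8.28
tcp_pos: [0.4994, 0.2708, 0.0245]
ee_rot: [[0.203, -0.979, 0.003], [-0.979, -0.203, 0.004], [-0.003, -0.004, -1.0]]
wrist_force: [0.9, -0.5, -0.8]
gripper_width: 0.293
gripper_force: 0.4
```

Emit:
arm_command([
  [0,0,0,-0.1,0,0,0.4],
  [0,0,0,-0.2,0,0,0.4],
  [0,0,0,-0.3,0,0,0.4],
  [0,0,0,-0.3,0,0,0.4],
])

```text
time_s: 8.62
tcp_pos: [0.4988, 0.2738, 0.0246]
ee_rot: [[0.203, -0.979, 0.003], [-0.979, -0.203, 0.004], [-0.003, -0.004, -1.0]]
wrist_force: [0.1, -0.6, -0.6]
gripper_width: 0.3
gripper_force: 0.1
```

```bash
python3 - <<'E'
from h import *
from station import capture
go(-63,-0.5,.024,101.5+90)
c=capture("top");a=cv2.resize(c["pixels"][230:310,270:370],None,fx=5,fy=5)
c=capture("scene");b=cv2.resize(c["pixels"][225:305,220:320],None,fx=5,fy=5)
cv2.imwrite("pics/st4.png",cv2.resize(np.hstack([a,b]),(800,320)))
E
```

```text
t 8.6167 jig xy [-66.1  -0.1] z 0.0246 j6 [ 45.1 -33.3] F [ 0.12 -0.63 -0.6 ]
rv [-0.004  0.003  0.003] d cm [-0.31 -0.04  0.06]
```

View pics/st4.png

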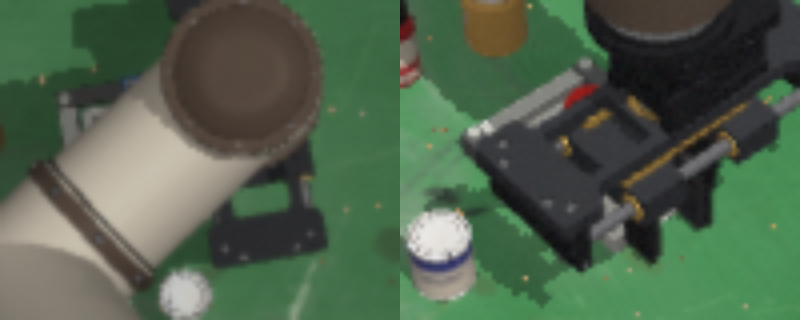

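Emit:
arm_command([
  [0,0,0,-0.1,0,0,0.4],
  [0,0,0,-0.2,0,0,0.4],
  [0,0,0,-0.3,0,0,0.4],
  [0,0,0,-0.3,0,0,0.4],
])

```text
time_s: 9.05
tcp_pos: [0.4982, 0.2766, 0.0246]
ee_rot: [[0.203, -0.979, 0.003], [-0.979, -0.203, 0.004], [-0.003, -0.004, -1.0]]
wrist_force: [0.4, -1.7, 1.3]
gripper_width: 0.301
gripper_force: 0.5
```

Emit:
arm_command([
  [0,0,0,-0.1,0,0,0.4],
  [0,0,0,-0.15,0,0,0.4],
  [0,0,0,-0.2,0,0,0.4],
  [0,0,0,-0.2,0,0,0.4],
])

```text
time_s: 9.38
tcp_pos: [0.4977, 0.2772, 0.0246]
ee_rot: [[0.202, -0.979, 0.002], [-0.979, -0.202, 0.002], [-0.001, -0.003, -1.0]]
wrist_force: [2.4, -6.6, 2.3]
gripper_width: 0.299
gripper_force: 3.0
```

Contact with the stop shows in the force (6.6 N), at the expected place. I'll press slightly more to square it, then back off.

Emit:
arm_command([
  [0,0,0,-0.1,0,0,0.4],
  [0,0,0,-0.1,0,0,0.4],
  [0,0,0,0.5,0,0,0.4],
  [0,0,0,1.5,0,0,0.4],
  [0,0,0,2.5,0,0,0.4],
  [0,0,0,4,0,-2,0.8],
  [0,0,0,7,0,-5,1],
  [0,0,0,10,0,-8,1],
])

```text
time_s: 10.05
tcp_pos: [0.5171, 0.1802, 0.1032]
ee_rot: [[0.204, -0.979, 0.001], [-0.979, -0.204, 0.003], [-0.002, -0.002, -1.0]]
wrist_force: [0.6, 0.1, 0.3]
gripper_width: 0.149
gripper_force: 0.0
```

Emit:
arm_command([
  [0,0,0,3,0,-1,1],
  [0,0,0,5,0,-1,1],
  [0,0,0,5,0,-1,1],
])

```text
time_s: 10.3
tcp_pos: [0.5281, 0.1292, 0.1142]
ee_rot: [[0.198, -0.98, 0.005], [-0.98, -0.198, 0.005], [-0.004, -0.006, -1.0]]
wrist_force: [-0.1, -1.4, 0.3]
gripper_width: 0.017
gripper_force: 0.0
```

```bash
python3 - <<'E'
from h import *
from station import capture
import pickle
go(0,0,.09,101.5+90)
c=capture("top");pickle.dump(c,open("top1.pkl","wb"));a=cv2.resize(c["pixels"][230:310,270:370],None,fx=5,fy=5,interpolation=2)
c=capture("scene");pickle.dump(c,open("scene1.pkl","wb"));b=cv2.resize(c["pixels"][225:305,220:320],None,fx=5,fy=5,interpolation=2)
cv2.imwrite("pics/st5.png",cv2.resize(np.hstack([a,b]),(800,320)))
E
```

```text
t 10.3 jig xy [-213.6    0. ] z 0.1142 j6 [ 30.8 -19.2] F [-0.09 -1.36  0.31]
rv [-0.006  0.004 -0.001] d cm [-21.35   0.04   2.5 ]
```

View pics/st5.png

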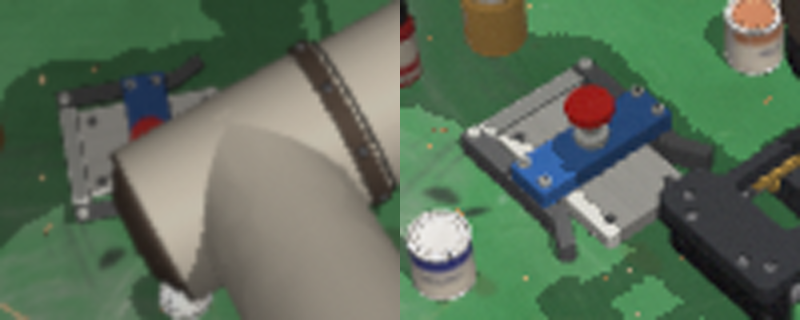

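The plate sits flush and square against the stop bar (scene crop, stop at about (530,100)), passes under the bridge, and the plunger is up. Now over the plunger.

Emit:
arm_command([
  [0,0,0,-4,0,0,1],
  [0,0,0,-8,0,0,1],
  [0,0,0,-12,0,0,1],
  [0,0,0,-16,0,0,1],
  [0,0,0,-19,0,0,1],
  [0,0,0,-21,0,0.5,1],
  [0,0,0,-21.35,0,1.5,1],
  [0,0,0,-21.35,0,1.5,1],
])

```text
time_s: 11.07
tcp_pos: [0.4824, 0.3424, 0.0959]
ee_rot: [[0.205, -0.979, -0.0], [-0.979, -0.205, 0.001], [-0.001, 0.0, -1.0]]
wrist_force: [-0.1, -1.3, -0.9]
gripper_width: 0.007
gripper_force: 0.0
```

```bash
python3 - <<'E'
from h import *
go(0,0,.071,101.5+90)
E
```

```text
t 11.0667 jig xy [4.5 2.3] z 0.0959 j6 [ 51.  -39.1] F [-0.09 -1.26 -0.9 ]
rv [0.    0.001 0.006] d cm [ 0.45 -0.23  2.49]
```

Emit:
arm_command([
  [0,0,0,0.35,-0.15,0,1],
  [0,0,0,0.35,-0.15,0.7,1],
  [0,0,0,0.35,-0.15,1.3,1],
  [0,0,0,0.35,-0.15,1.6,1],
  [0,0,0,0.35,-0.15,1.9,1],
  [0,0,0,0.35,-0.15,2.2,1],
  [0,0,0,0.35,-0.15,2.4,1],
  [0,0,0,0.35,-0.15,2.5,1],
])

```text
time_s: 11.73
tcp_pos: [0.4868, 0.3377, 0.0738]
ee_rot: [[0.202, -0.979, 0.003], [-0.979, -0.202, 0.003], [-0.002, -0.004, -1.0]]
wrist_force: [-0.0, -2.0, 3.2]
gripper_width: 0.004
gripper_force: 1.9
```

```bash
python3 - <<'E'
from h import *
go(0,0,.071,101.5+90)
E
```

```text
t 11.7333 jig xy [-1.  -1.1] z 0.0738 j6 [ 50.4 -38.8] F [-0.02 -2.03  3.17]
rv [-0.004  0.002  0.003] d cm [-0.1   0.11  0.28]
```

Partly down (3.2 N). I'll press on to the end stop.

Emit:
arm_command([
  [0,0,0,0,0,0.2,1],
  [0,0,0,0,0,0.3,1],
  [0,0,0,0,0,0.4,1],
  [0,0,0,0,0,0.45,1],
  [0,0,0,0,0,0.45,1],
  [0,0,0,0,0,0.45,1],
])

```text
time_s: 12.23
tcp_pos: [0.4869, 0.338, 0.0708]
ee_rot: [[0.203, -0.979, 0.004], [-0.979, -0.203, 0.003], [-0.002, -0.004, -1.0]]
wrist_force: [-3.2, -4.5, 11.0]
gripper_width: 0.003
gripper_force: 5.3
```

11 N at z 0.071 means it is fully down. I'll hold, then lift and retreat upward.

Emit:
arm_command([
  [0,0,0,0,0,0.05,1],
  [0,0,0,0,0,0.05,1],
  [0,0,0,0,0,-0.5,1],
  [0,0,0,0,0,-1.5,1],
  [0,0,0,0,0,-4,1],
  [0,0,0,2,0,-7,1],
  [0,0,0,6,0,-8,1],
  [0,0,0,10,0,-8,1],
])

```text
time_s: 12.9
tcp_pos: [0.5086, 0.2422, 0.1526]
ee_rot: [[0.206, -0.978, 0.01], [-0.978, -0.206, 0.01], [-0.007, -0.012, -1.0]]
wrist_force: [1.4, -0.2, -0.8]
gripper_width: 0.005
gripper_force: 0.0
```

Emit:
arm_command([
  [0,0,0,4,0,0,1],
  [0,0,0,8,0,0,1],
  [0,0,0,10,0,0,1],
  [0,0,0,10,0,0,1],
  [0,0,0,10,0,0,1],
])

```text
time_s: 13.32
tcp_pos: [0.5274, 0.1419, 0.1488]
ee_rot: [[0.2, -0.98, 0.004], [-0.98, -0.2, 0.005], [-0.004, -0.005, -1.0]]
wrist_force: [0.2, -0.1, 0.7]
gripper_width: 0.005
gripper_force: 0.0
```

```bash
python3 - <<'E'
from h import *
from station import capture
import pickle
go(0,0,.09,101.5+90)
o=pickle.load(open("scene1.pkl","rb"))["pixels"]
c=capture("scene");b=cv2.resize(c["pixels"][225:305,220:320],None,fx=4,fy=4,interpolation=2)
a=cv2.resize(o[225:305,220:320],None,fx=4,fy=4,interpolation=2)
cv2.imwrite("pics/st6.png",np.hstack([a,b]))
E
```

```text
t 13.3167 jig xy [-201.    -1.9] z 0.1488 j6 [ 32.  -20.4] F [ 0.22 -0.08  0.7 ]
rv [-0.005  0.004  0.001] d cm [-20.08   0.2    5.95]
```

View pics/st6.png

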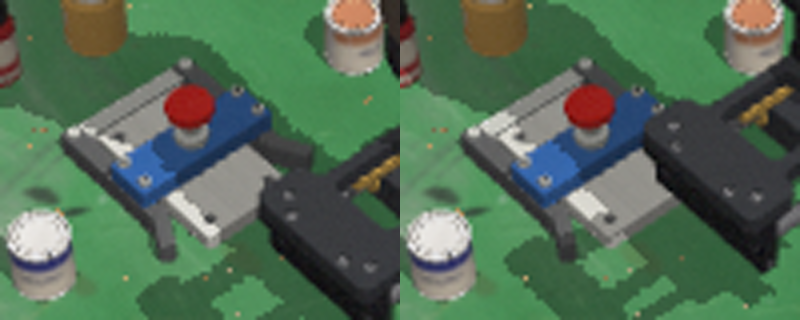

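The plate hasn't moved from the stop, the plunger is up again and the arm is clear. Handing in.

```bash
python3 -c "
from station import finish_job
print(finish_job())"
```

```text
the job is handed in; nothing more can be done
None
```

The plate was pushed flat against the stop, the plunger was pressed fully down (11 N at the bottom) and came back up, and the job was handed in after about 13 s with no verdict returned.

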